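Stretch the split last to the mark and hold it

TASK

On the shoemaker's stretching stand, turn the big hex lock nut about a quarter turn counter-clockwise by hand so that its tongue swings clear of the toe slide. Then pull the wooden crossbar of the spring-loaded slide out until the slide's steel pointer lines up with the brass mark on the scale, and keep holding it there: the job finishes with the bar still in the gripper and the pointer on the mark. Do not shift the brass mark, and leave the jar, tray, hammer and spare last where they are.

Things in the scene. Friction and masses are not known exactly. Their poses are not given: they have to be found in the camera images.
- stand: Fixed stretching stand: dark steel base plate 340 x 165 mm, 16 mm thick, with an ear on its -y side that carries the lock nut. Origin at the underside on the slide's centre line; its +x is the direction in which the slide is pulled, z up. At x -172 to -66 mm it carries the green heel half of a split shoe last, 66 mm wide, up to 124 mm high, the highest part of all.
- toe_slide: Spring-return slide: steel carriage with the green toe half of the last (x -60 to +83 mm, 82 mm wide, up to 120 mm high), pointer, side lug, rod and crossbar. When home its frame is the stand's. It travels 72 mm along +x; the spring pulls it home with about 5 N at first and 10 to 14 N at the mark, so it runs back unless held. While the nut's tongue is in the way it can move only about 6 mm.
- bar (a point): Centre of the slide's crossbar (T-handle): a level wooden rod 18 mm thick, 110 mm long, along the stand's y, 90 mm above the table on a 16 mm stem. The toe tip is 82 mm behind it and 58 mm high, a guide block 26 mm behind it 48 mm high, the steel rod under it 40 mm high. Pinch it from above, fingers closing along the stand's x.
- pointer (a point): Tip of the slide's steel pointer, a 4 mm thin dark blade, top 36 mm above the table, that reaches over the white scale on the stand's +y side; moves with the slide.
- mark (a point): Tip of the brass mark, a 4 mm thin blade on a small rider on the white scale, 36 mm above the table, facing the pointer at 2 mm in y. It is set 32 to 55 mm further along the stand's +x than the pointer at home; the rider is held by about 5 N of friction. The pointer is on the mark when both have the same x in the stand's frame.
- nut (a point): On the axis of the hex lock nut, 80 mm above the table (the nut spans 64 to 92 mm, its stud ends at 100 mm). 36 mm across flats, 42 across corners; fingers have 60 mm clear all round the axis. The frame turns with the nut about vertical z: two flats face along its x, the others every 60 degrees. Under it, at 51 to 59 mm height, a 14 mm wide tongue sticks out 50 mm from the axis.
- lock_nut (a joint): Turn of the nut in rad, growing counter-clockwise seen from above: 0 to 0.12 at the start (locked, the tongue stands in front of the slide's lug), 1.60 is the stop; a quarter turn is fully open. It stays where it is left (0.12 N m friction).
- glue_jar: Bystander: jar 66 mm across, 90 mm tall, origin under its centre.
- tack_tray: Bystander: white open tray 120 x 90 x 35 mm, origin under its centre.
- hammer: Bystander: hammer lying on the bench, 260 mm long along its x, origin at mid-length.
- spare_last: Bystander: loose whole green shoe last, 255 mm long along its x, 77 mm high, standing on its sole.

How it is judged:
On the way, in this order (a step that is already met when the one before it is completed fails the run):
1. the lock nut is turned counter-clockwise to at least 1.2 rad (value of joint lock_nut above 1.2 rad), for 0.2 s.
2. the slide's pointer is pulled to within 5 mm of the mark by the fingers (x of pointer in the frame of mark between -0.005 and 0.005 m and contact force between the fingers and toe_slide above 3 N), for 0.5 s.
At the end, for the whole second after the job is handed in: The gripper still holds the slide (finger force on it over 3 N) with its pointer within 5 mm of the brass mark along the pull, at rest (under 10 mm/s), the lock nut still open (1.2 rad or more), and no other loose thing touching the slide (all of step 2 and linear speed of toe_slide below 0.01 m/s and value of joint lock_nut above 1.2 rad and contact force between toe_slide and glue_jar below 0.5 N and contact force between toe_slide and tack_tray below 0.5 N and contact force between toe_slide and hammer below 0.5 N and contact force between toe_slide and spare_last below 0.5 N); the arm keeps its last pose, push and grip.
It fails at once if the brass mark is shifted along its scale by more than 4 mm (distance of mark from where it was at the start of the episode above 0.004 m).
It fails at once if a bystander is moved by more than 25 mm (distance of any of glue_jar, tack_tray, hammer, spare_last from where it was at the start of the episode above 0.025 m).
It fails at once if a bystander is knocked over (angle between any of glue_jar, spare_last's own z axis and vertical above 0.5 rad).
It also fails if it takes over 48 s, if anything falls off the work surface, if the arm or the gripper's body presses on something with over 40 N, if the wrist force passes 120 N, or if a joint passes its speed limit or range.

ROBOT

A 7-joint arm with a two-finger parallel gripper is mounted at the origin on the work surface. World frame = base frame: x ahead of the robot, y to its left, z up, the work surface at z = 0. Lengths are in m, angles in rad, forces in N, time in s.
With the tool pointing down it reaches from about 0.425 to 0.95 m from the base axis. Payload 4.7 kg.
Tool frame: the origin (TCP) lies midway between the tips of the shut fingers; the grasp point (between the pads) lies 19 mm behind it; z points along the fingers, y is the line along which they close (so a half turn about z gives the same grasp; the last joint's range is limited). The gripper opens to 85 mm and grips with 20 to 120 N. Pads are 22 mm wide; open, the fingers measure 114 mm over their backs; the gripper's body (76 mm by 85 mm) begins 54 mm behind the grasp point. The pads swing forward as they close: fully open they stand 13 mm farther back than shut.
Start: joints at [-1.165, 0.469, -0.049, 1.532, 0.024, 1.141, -0.082], TCP at [0.284, 0.612, 0.231] pointing down, gripper open.
Joint ranges: [-2.59, 2.59], [-0.33, 1.99], [-1.39, 1.29], [0.1, 2.45], [-1.04, 4.18], [0.21, 1.99], [-2.66, 2.66]. Speed limits (rad/s): [2.57, 2.57, 3.14, 3.14, 3.14, 3.14, 3.14].

INTERFACE

Orientations are given as a unit quaternion [w, x, y, z].
In Python, from plant import observe, get_image, sign_off, trace gives the robot as it stands.
- The arm moves only by the tool arm_command, never from a script. Its argument "increments" is a list of rows, each an object of numbers: "wx", "wy", "wz": the turn, a rotation vector about the world's x, y, z in degrees; "x", "y", "z": the shift along the world's x, y, z in cm; "gripper": the finger opening in cm, from 0 to 8.54. A call has 1 to 10 rows; each row is the pose to reach, as a shift and turn from the pose commanded when the call began; what a row does not reach only later rows make up. A row lasts 1/12 s, in which the tool goes at most 41.7 mm and 7.16 degrees, less where a joint would pass 70% of its speed; a pose out of reach is approached as far as the arm can. A call with a gripper value outside its range is refused whole. The fingers move at their own pace and stop on an object; "newtons" is the grip in N (left out, the last holds). Time passes only in rows, so rows that repeat a pose let the fingers close. It gives the time, the measured TCP pose, the force, the opening and the grip force at its end, in the units of the state.
- observe(): the state, without advancing time (a new reading comes with each control period).
- get_image(name): name is "side" or "top"; returns a dict with "color" (384x512x3 uint8, red, green, blue), "range_z" (384x512 float32, m along the optical axis (not along the pixel's ray), 0 where there is no reading), "camera_matrix" (3x3 intrinsics, pixels), "R" (3x3) and "t" (3): a world point X has camera coordinates R X + t. Camera axes: x right, y down, z forward; pixel columns grow to the right and rows downward; lengths in m; the calibration is good to about 2 mm. A picture is of the moment at which its call begins.
- sign_off(): hands the job in; it is judged then, once.
Trained networks look in a picture, given as the dict that the camera call returned (one of the last four; its "shot" number tells which), for a name from the list of things; names that differ only in an ending like _2 or _b are one class to them, and where a whole thing is asked for, a point or a joint stands for the part that bears it (a point fixed in the world has none). Each returns a list of dicts, best first, with "score" (0 to 1); they miss things now and then, are a little off and sometimes report something else, mostly with a low value. They report only what shows in the picture. A call takes as long as a camera call.
- trace(target, picture): "pixels" (384x512 bool, what is visible of it) and "rect" ([left, top, right, bottom] in pixels, round what is visible of it).
The state is a dict: "clock": time; "joint_pos": joint angles; "joint_velocities": joint speeds; "effort": joint torques, N m; "ee_pos": TCP position; "tool_rot": TCP orientation; "force": force on the tool from outside, world axes, zero at the start; "ft_torque": the same for the moment, N m; "opening": opening from 0.0 (shut) to 1.0 (fully open); "grasp_force": force on a finger pad.
Only numpy, scipy, OpenCV 4.12 (cv2) and the standard library are available. Lean on these libraries where they do the work, as an engineer would, in place of code of your own. Each camera call takes 0.05 s, during which the arm holds its last target. There are 200 camera calls.

## Working session

There is one attempt and no reset: what is moved stays moved. The work goes in short steps, Python scripts to look and compute and a tool call to move; the robot and the scene stay as the last step left them, time stands still between calls to the robot, and variables do not carry over. Pictures are saved under pics/ and viewed, at most 10 in all, crops included, and the job is handed in when it is done.

Besides the shell and the picture viewer there is one more tool, called after "Request:" by a JSON object that holds its "name" and its "arguments". arm_command: Moves the arm, as the interface text tells. Its arguments: {"type":"object","properties":{"increments":{"type":"array"},"newtons":{"type":"number"}},"required":["increments"]}

```bash
mkdir -p pics
cat > h.py <<'E'
import numpy as np, cv2
from plant import observe, get_image, sign_off, trace
def pts(p, m=None):
    z=p["range_z"]; m=(z>0) if m is None else (m&(z>0))
    v,u=np.nonzero(m); K=p["camera_matrix"]
    c=np.linalg.inv(K)@np.stack([u,v,np.ones_like(u)])*z[v,u]
    return (p["R"].T@(c-np.asarray(p["t"]).reshape(3,1))).T, u, v
def save(p,n,crop=None,s=1):
    im=p["color"][:,:,::-1]
    if crop: im=im[crop[1]:crop[3],crop[0]:crop[2]]
    cv2.imwrite("pics/"+n,cv2.resize(im,None,fx=s,fy=s,interpolation=cv2.INTER_CUBIC))
E
python3 - <<'E'
from h import *
for n in ("top","side"):
    p=get_image(n); save(p,n+"0.png",s=1.5)
    print(n,"cam at",-p["R"].T@np.ravel(p["t"]), p["R"][2])
    for t in ("stand","toe_slide","bar","pointer","mark","nut","glue_jar","tack_tray","hammer","spare_last"):
        r=trace(t,p)
        for d in r[:2]:
            P,u,v=pts(p,d["pixels"])
            print(t,round(d["score"],2),np.round(d["rect"]),len(P), np.round(np.median(P,0),3) if len(P) else "",np.round(np.percentile(P,[2,98],axis=0),3).tolist() if len(P) else "")
o=observe(); print(o["clock"],o["ee_pos"],o["tool_rot"],o["opening"])
E
```

```text
top cam at [0.43119068 0.04308588 1.55507622] [ 5.87022297e-02 -7.83964189e-04 -9.98275229e-01]
stand 0.66 [197. 150. 308. 221.] 5763 [0.565 0.054 0.019] [[0.436, -0.112, 0.008], [0.666, 0.233, 0.122]]
toe_slide 0.56 [236. 164. 306. 211.] 1112 [0.559 0.03  0.079] [[0.481, -0.119, 0.018], [0.607, 0.102, 0.113]]
bar 0.93 [232. 162. 305. 207.] 1141 [0.559 0.032 0.08 ] [[0.491, -0.12, 0.02], [0.611, 0.105, 0.114]]
pointer 0.83 [235. 166. 304. 207.] 1004 [0.561 0.03  0.082] [[0.525, -0.118, 0.038], [0.613, 0.103, 0.114]]
nut 0.66 [252. 209. 268. 221.] 119 [0.464 0.019 0.09 ] [[0.442, -0.001, 0.055], [0.478, 0.052, 0.1]]
glue_jar 0.8 [146. 141. 171. 162.] 376 [0.647 0.366 0.086] [[0.622, 0.341, 0.01], [0.679, 0.399, 0.094]]
tack_tray 0.6 [346. 227. 378. 263.] 1083 [ 0.361 -0.334  0.003] [[0.303, -0.375, -0.005], [0.421, -0.283, 0.036]]
tack_tray 0.41 [145. 141. 171. 163.] 366 [0.649 0.364 0.086] [[0.624, 0.341, 0.009], [0.679, 0.397, 0.094]]
hammer 0.72 [100. 166. 130. 239.] 777 [0.509 0.5   0.021] [[0.366, 0.468, -0.002], [0.612, 0.559, 0.03]]
spare_last 0.94 [376. 134. 395. 206.] 1405 [ 
[... 1185 characters left out ...]
 0.342, 0.006], [0.68, 0.397, 0.094]]
tack_tray 0.8 [219. 312. 281. 367.] 2172 [ 0.361 -0.324  0.005] [[0.301, -0.373, 0.001], [0.418, -0.284, 0.036]]
tack_tray 0.35 [181. 126. 244. 153.] 351 [0.489 0.493 0.022] [[0.367, 0.468, 0.009], [0.608, 0.552, 0.03]]
hammer 0.62 [239. 208. 251. 219.] 140 [0.454 0.003 0.088] [[0.44, -0.003, 0.059], [0.474, 0.025, 0.095]]
hammer 0.57 [185. 126. 245. 152.] 437 [0.511 0.498 0.022] [[0.372, 0.47, 0.003], [0.611, 0.561, 0.03]]
spare_last 0.23 [236. 175. 313. 247.] 1642 [0.557 0.016 0.074] [[0.481, -0.121, 0.016], [0.629, 0.114, 0.115]]
1.1 [0.28429958 0.61223992 0.23132596] [-1.22094673e-05  2.15665974e-01  9.76467197e-01  4.19738047e-05] 0.9992925780467307
```

Run:
```python
from h import *
t=get_image("top"); s=get_image("side")
a=cv2.resize(t["color"][140:235,185:320,::-1],None,fx=4,fy=4,interpolation=cv2.INTER_CUBIC)
cv2.imwrite("pics/t1.png",a); save(s,"s1.png",(215,150,330,265),5)
# stand axis: PCA/minAreaRect of base plate points z 10..22mm and bar points
for n,p in (("top",t),("side",s)):
    P,u,v=pts(p)
    box=(P[:,0]>.38)&(P[:,0]<.75)&(P[:,1]>-.2)&(P[:,1]<.28)
    b=box&(abs(P[:,2]-.016)<.006)
    r=cv2.minAreaRect(P[b][:,:2].astype(np.float32)); print(n,"plate",b.sum(),r)
    h=box&(P[:,2]>.04)
    r=cv2.minAreaRect(P[h][:,:2].astype(np.float32)); print("high",r)
    k=box&(P[:,1]<-.03)&(P[:,2]>.08); print("bar?",k.sum(),np.round(P[k].mean(0),4),cv2.minAreaRect(P[k][:,:2].astype(np.float32)),np.percentile(P[k][:,2],[5,50,95]))
    np.save(n+".npy",np.c_[P,u,v,p["color"][v,u]][box])
```

```text
top plate 2924 ((0.544010579586029, 0.025623798370361328), (0.2573922574520111, 0.43201908469200134), 3.6112060546875)
high ((0.5425033569335938, 0.03242921829223633), (0.2072380632162094, 0.34471675753593445), 24.061262130737305)
bar? 184 [ 0.5711 -0.1137  0.0955] ((0.5711597204208374, -0.1144285723567009), (0.1086837500333786, 0.01802421361207962), 3.441016435623169) [0.08876816 0.09568078 0.10178123]
side plate 2114 ((0.5462664365768433, 0.0713450238108635), (0.24794138967990875, 0.3417339622974396), 3.6595261096954346)
high ((0.5440453290939331, 0.030331328511238098), (0.2037706971168518, 0.33623114228248596), 29.342981338500977)
bar? 240 [ 0.5695 -0.1156  0.0962] ((0.5717660784721375, -0.11312571167945862), (0.10929951071739197, 0.017994780093431473), 3.2559056282043457) [0.08765667 0.09730491 0.10117846]
```

View pics/t1.png

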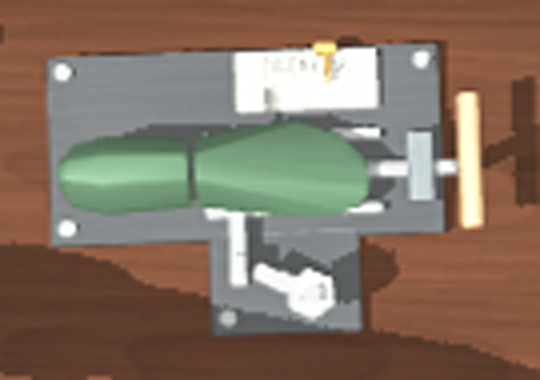

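View pics/s1.png

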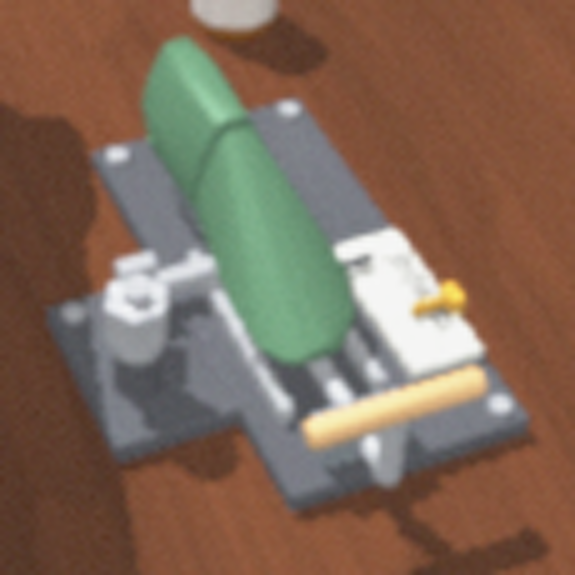

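The top view shows the stand with the bar at crop (470,160), brass tip at (328,75), pointer blade at (268,98), and nut at (312,292) with its tongue pointing left toward (258,270). The side view shows the same, with the nut at crop (137,300) and mark at (420,305). So stand +x is roughly world -y.

Run:
```python
from h import *
A=np.load("top.npy"); B=np.load("side.npy")
for n,P in (("top",A),("side",B)):
    near=np.hypot(P[:,0]-.455,P[:,1]-.01)<.075
    k=near&(P[:,2]>.086)&(P[:,2]<.097)&(P[:,0]<.49); c=cv2.minEnclosingCircle(P[k][:,:2].astype(np.float32))
    print(n,"nut top",k.sum(),np.round(P[k].mean(0),4),c, "stud",np.round(P[near&(P[:,2]>.097)&(P[:,0]<.49)].mean(0),4))
    t=near&(P[:,2]>.048)&(P[:,2]<.062)&(P[:,0]<.49); print("tongue",t.sum(),np.round(P[t].mean(0),4))
    print(np.round(P[t][::3,:3],3).tolist())
    w=(P[:,5]>150)&(P[:,7]<90)&(P[:,5]-P[:,7]>90)&(P[:,0]>.6)&(P[:,1]>-.06)
    print("brass");print(np.round(P[w][:,:5],3).tolist())
t=get_image("top"); s=get_image("side")
a=cv2.resize(t["color"][148:172,238:286,::-1],None,fx=12,fy=12,interpolation=cv2.INTER_NEAREST)
b=cv2.resize(s["color"][192:228,280:316,::-1],None,fx=8,fy=8,interpolation=cv2.INTER_NEAREST)
c=cv2.resize(t["color"][200:224,238:286,::-1],None,fx=12,fy=12,interpolation=cv2.INTER_NEAREST)
im=np.zeros((580,800,3),np.uint8); im[:288,:576]=a; im[290:578,:288]=b; im[290:578,200+24:800]=c; cv2.imwrite("pics/z.png",im)
```

```text
top nut top 85 [4.583000e-01 1.470000e-02 9.110000e-02 2.620941e+02 2.128941e+02
 2.422235e+02 2.437647e+02 2.428471e+02] ((0.4582231342792511, 0.013866553083062172), 0.02000821940600872) stud [4.578000e-01 1.320000e-02 9.990000e-02 2.626154e+02 2.130000e+02
 2.446923e+02 2.462308e+02 2.451538e+02]
tongue 53 [4.736000e-01 5.700000e-02 5.720000e-02 2.493774e+02 2.081698e+02
 2.381321e+02 2.402830e+02 2.389623e+02]
[[0.487, 0.075, 0.055], [0.484, 0.072, 0.06], [0.481, 0.075, 0.054], [0.481, 0.058, 0.057], [0.477, 0.075, 0.056], [0.478, 0.055, 0.057], [0.478, 0.045, 0.058], [0.474, 0.068, 0.059], [0.474, 0.048, 0.057], [0.475, 0.035, 0.061], [0.47, 0.068, 0.059], [0.471, 0.051, 0.06], [0.471, 0.041, 0.057], [0.467, 0.078, 0.056], [0.467, 0.068, 0.055], [0.468, 0.045, 0.059], [0.465, 0.041, 0.052], [0.461, 0.038, 0.055]]
brass
[[0.68, 0.008, 0.0, 265.0, 150.0], [0.674, 0.002, 0.039, 267.0, 150.0], [0.674, -0.001, 0.039, 268.0, 150.0]]
side nut top 95 [4.571000e-01 1.160000e-02 9.240000e-02 2.422737e+02 2.101474e+02
 2.029895e+02 2.048947e+02 2.091263e+02] ((0.4570119380950928, 0.01538219
[... 890 characters left out ...]
[0.675, 0.008, 0.035, 307.0, 208.0], [0.663, 0.005, 0.037, 304.0, 209.0], [0.671, 0.0, 0.038, 307.0, 209.0], [0.674, -0.001, 0.039, 308.0, 209.0], [0.657, 0.007, 0.032, 302.0, 210.0], [0.661, 0.006, 0.031, 303.0, 210.0], [0.664, 0.005, 0.032, 304.0, 210.0], [0.666, 0.002, 0.034, 305.0, 210.0], [0.668, -0.0, 0.036, 306.0, 210.0], [0.672, -0.0, 0.034, 307.0, 210.0], [0.691, 0.026, 0.002, 308.0, 210.0], [0.645, 0.004, 0.035, 299.0, 211.0], [0.65, 0.006, 0.031, 300.0, 211.0], [0.654, 0.006, 0.029, 301.0, 211.0], [0.657, 0.006, 0.028, 302.0, 211.0], [0.664, 0.004, 0.028, 304.0, 211.0], [0.665, 0.001, 0.031, 305.0, 211.0], [0.667, -0.003, 0.034, 306.0, 211.0], [0.671, -0.001, 0.031, 307.0, 211.0]]
```

View pics/z.png

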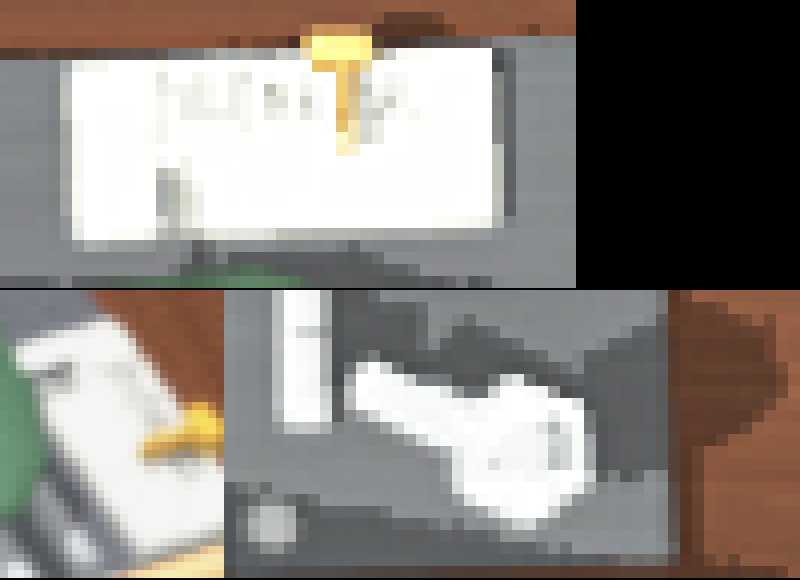

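The crop shows the nut's hex with corners up and down, so its flats face near world y at about 96°, 36° and -24°. The axis is at about (0.458, 0.014) from both views, height 92 mm at the top, as the text says. The mark tip is at crop (347,150) and the pointer at (172,185). Next I move above the nut.

Request:
{"name": "arm_command", "arguments": {"increments": [{"x": 1.7,"y": -4,"wz": -7,"gripper": 6.0},{"x": 3.1,"y": -8,"wz": -14,"gripper": 6.0},{"x": 4.3,"y": -12,"wz": -21,"gripper": 6.0},{"x": 5.5,"y": -16,"wz": -28,"gripper": 6.0},{"x": 6.7,"y": -20,"wz": -35,"gripper": 6.0},{"x": 7.9,"y": -24,"wz": -42,"gripper": 6.0},{"x": 9.1,"y": -28,"wz": -49,"gripper": 6.0},{"x": 10.3,"y": -32,"wz": -56,"gripper": 6.0},{"x": 11.5,"y": -36,"wz": -63,"gripper": 6.0},{"x": 12.7,"y": -40,"wz": -70,"gripper": 6.0}], "newtons": 40}}

```text
validation failed for argument at $.in...
```

Request:
{"name": "arm_command", "arguments": {"increments": [{"wx": 0,"wy": 0,"wz": -7,"x": 1.7,"y": -3.8,"z": 0,"gripper": 6.0}], "newtons": 40}}

```text
clock: 1.38
ee_pos: [0.2949, 0.5808, 0.2306]
tool_rot: [-0.003, 0.27, 0.963, 0.002]
force: [-0.8, 1.3, 0.3]
opening: 0.883
grasp_force: 0.0
```

Request:
{"name": "arm_command", "arguments": {"increments": [{"wx": 0,"wy": 0,"wz": -7,"x": 1.2,"y": -3.9,"z": 0,"gripper": 6.0},{"wx": 0,"wy": 0,"wz": -14,"x": 2.4,"y": -7.8,"z": 0,"gripper": 6.0},{"wx": 0,"wy": 0,"wz": -21,"x": 3.6,"y": -11.7,"z": 0,"gripper": 6.0},{"wx": 0,"wy": 0,"wz": -28,"x": 4.8,"y": -15.6,"z": 0,"gripper": 6.0},{"wx": 0,"wy": 0,"wz": -35,"x": 6.0,"y": -19.5,"z": 0,"gripper": 6.0},{"wx": 0,"wy": 0,"wz": -42,"x": 7.2,"y": -23.4,"z": 0,"gripper": 6.0},{"wx": 0,"wy": 0,"wz": -49,"x": 8.4,"y": -27.3,"z": 0,"gripper": 6.0},{"wx": 0,"wy": 0,"wz": -56,"x": 9.6,"y": -31.2,"z": 0,"gripper": 6.0},{"wx": 0,"wy": 0,"wz": -63,"x": 10.8,"y": -35.1,"z": 0,"gripper": 6.0},{"wx": 0,"wy": 0,"wz": -70,"x": 12.0,"y": -39.0,"z": 0,"gripper": 6.0}]}}

```text
clock: 2.22
ee_pos: [0.4215, 0.1824, 0.2317]
tool_rot: [-0.0, 0.778, 0.628, 0.001]
force: [0.9, 0.5, 0.6]
opening: 0.701
grasp_force: 0.0
```

Request:
{"name": "arm_command", "arguments": {"increments": [{"wx": 0,"wy": 0,"wz": -6,"x": 1.0,"y": -3.9,"z": 0,"gripper": 6.0},{"wx": 0,"wy": 0,"wz": -12,"x": 2.0,"y": -7.8,"z": 0,"gripper": 6.0},{"wx": 0,"wy": 0,"wz": -12,"x": 2.9,"y": -11.7,"z": -1,"gripper": 6.0},{"wx": 0,"wy": 0,"wz": -12,"x": 3.5,"y": -15.4,"z": -3,"gripper": 6.0},{"wx": 0,"wy": 0,"wz": -12,"x": 3.7,"y": -17.0,"z": -6,"gripper": 6.0},{"wx": 0,"wy": 0,"wz": -12,"x": 3.7,"y": -17.0,"z": -9,"gripper": 6.0},{"wx": 0,"wy": 0,"wz": -12,"x": 3.7,"y": -17.0,"z": -9,"gripper": 6.0},{"wx": 0,"wy": 0,"wz": -12,"x": 3.7,"y": -17.0,"z": -9,"gripper": 6.0}]}}

```text
clock: 2.88
ee_pos: [0.4575, 0.0142, 0.1408]
tool_rot: [-0.0, 0.838, 0.545, -0.001]
force: [0.2, -0.3, 0.5]
opening: 0.701
grasp_force: 0.0
```

Request:
{"name": "arm_command", "arguments": {"increments": [{"wx": 0,"wy": 0,"wz": 0,"x": 0,"y": 0,"z": -2.5,"gripper": 6.0},{"wx": 0,"wy": 0,"wz": 0,"x": 0,"y": 0,"z": -5,"gripper": 6.0},{"wx": 0,"wy": 0,"wz": 0,"x": 0,"y": 0,"z": -6.5,"gripper": 6.0},{"wx": 0,"wy": 0,"wz": 0,"x": 0,"y": 0,"z": -7.5,"gripper": 6.0},{"wx": 0,"wy": 0,"wz": 0,"x": 0,"y": 0,"z": -7.5,"gripper": 6.0},{"wx": 0,"wy": 0,"wz": 0,"x": 0,"y": 0,"z": -7.5,"gripper": 6.0}]}}

```text
clock: 3.38
ee_pos: [0.4594, 0.0149, 0.0674]
tool_rot: [0.0, 0.838, 0.546, 0.001]
force: [0.4, -0.7, 0.5]
opening: 0.702
grasp_force: 0.0
```

Request:
{"name": "arm_command", "arguments": {"increments": [{"wx": 0,"wy": 0,"wz": 0,"x": 0,"y": 0,"z": 0,"gripper": 3.0},{"wx": 0,"wy": 0,"wz": 0,"x": 0,"y": 0,"z": 0,"gripper": 3.0},{"wx": 0,"wy": 0,"wz": 0,"x": 0,"y": 0,"z": 0,"gripper": 3.0},{"wx": 0,"wy": 0,"wz": 0,"x": 0,"y": 0,"z": 0,"gripper": 3.0},{"wx": 0,"wy": 0,"wz": 0,"x": 0,"y": 0,"z": 0,"gripper": 3.0},{"wx": 0,"wy": 0,"wz": 0,"x": 0,"y": 0,"z": 0,"gripper": 3.0}], "newtons": 40}}

```text
clock: 3.88
ee_pos: [0.4586, 0.0149, 0.0678]
tool_rot: [-0.001, 0.838, 0.546, 0.001]
force: [-1.8, 0.6, 8.3]
opening: 0.415
grasp_force: 39.5
```

Request:
{"name": "arm_command", "arguments": {"increments": [{"wx": 0,"wy": 0,"wz": 5,"x": 0,"y": 0,"z": 0,"gripper": 3.0},{"wx": 0,"wy": 0,"wz": 10,"x": 0,"y": 0,"z": 0,"gripper": 3.0},{"wx": 0,"wy": 0,"wz": 15,"x": 0,"y": 0,"z": 0,"gripper": 3.0},{"wx": 0,"wy": 0,"wz": 20,"x": 0,"y": 0,"z": 0,"gripper": 3.0},{"wx": 0,"wy": 0,"wz": 25,"x": 0,"y": 0,"z": 0,"gripper": 3.0},{"wx": 0,"wy": 0,"wz": 30,"x": 0,"y": 0,"z": 0,"gripper": 3.0},{"wx": 0,"wy": 0,"wz": 35,"x": 0,"y": 0,"z": 0,"gripper": 3.0},{"wx": 0,"wy": 0,"wz": 40,"x": 0,"y": 0,"z": 0,"gripper": 3.0}]}}

```text
clock: 4.55
ee_pos: [0.4589, 0.0149, 0.0678]
tool_rot: [0.0, 0.6, 0.8, 0.001]
force: [-1.8, 2.6, 5.9]
opening: 0.416
grasp_force: 39.2
```

Request:
{"name": "arm_command", "arguments": {"increments": [{"wx": 0,"wy": 0,"wz": 5,"x": 0,"y": 0,"z": 0,"gripper": 3.0},{"wx": 0,"wy": 0,"wz": 10,"x": 0,"y": 0,"z": 0,"gripper": 3.0},{"wx": 0,"wy": 0,"wz": 15,"x": 0,"y": 0,"z": 0,"gripper": 3.0},{"wx": 0,"wy": 0,"wz": 20,"x": 0,"y": 0,"z": 0,"gripper": 3.0},{"wx": 0,"wy": 0,"wz": 25,"x": 0,"y": 0,"z": 0,"gripper": 3.0},{"wx": 0,"wy": 0,"wz": 30,"x": 0,"y": 0,"z": 0,"gripper": 3.0},{"wx": 0,"wy": 0,"wz": 35,"x": 0,"y": 0,"z": 0,"gripper": 3.0},{"wx": 0,"wy": 0,"wz": 40,"x": 0,"y": 0,"z": 0,"gripper": 3.0},{"wx": 0,"wy": 0,"wz": 43,"x": 0,"y": 0,"z": 0,"gripper": 3.0},{"wx": 0,"wy": 0,"wz": 43,"x": 0,"y": 0,"z": 0,"gripper": 3.0}]}}

```text
clock: 5.38
ee_pos: [0.4591, 0.0151, 0.0678]
tool_rot: [0.001, 0.265, 0.964, 0.001]
force: [-1.1, 0.7, 5.8]
opening: 0.415
grasp_force: 40.0
```

Run:
```python
from h import *
o=observe();print(o["joint_pos"],o["ft_torque"],o["clock"])
p=get_image("side"); save(p,"s2.png",(215,150,330,265),5)
```

```text
[-0.17892852  0.3520975   0.06578594  2.18735042 -0.04189737  0.60100523
  0.95094864] [0.47651049 0.37309266 0.07737242] 5.3833
```

View pics/s2.png

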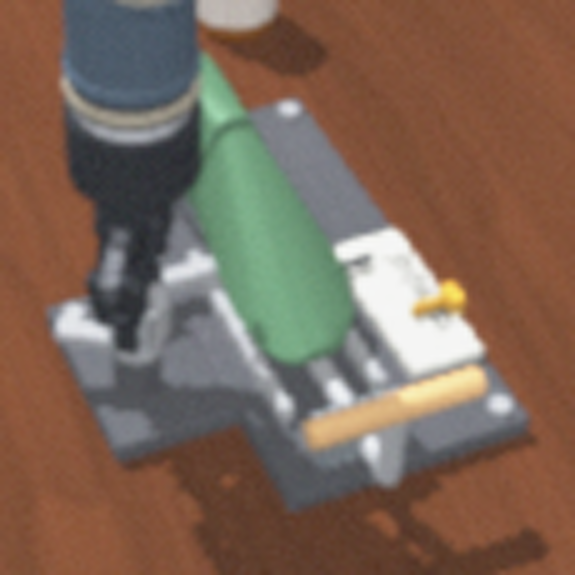

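The tongue now points to crop (75,320), clear of the lug. I release, lift and go above the bar.

Request:
{"name": "arm_command", "arguments": {"increments": [{"wx": 0,"wy": 0,"wz": 0,"x": 0,"y": 0,"z": 0,"gripper": 6.0},{"wx": 0,"wy": 0,"wz": 0,"x": 0,"y": 0,"z": 0,"gripper": 6.0},{"wx": 0,"wy": 0,"wz": 0,"x": 0,"y": 0,"z": 0,"gripper": 6.0},{"wx": 0,"wy": 0,"wz": 0,"x": 0,"y": 0,"z": 0,"gripper": 6.0},{"wx": 0,"wy": 0,"wz": 0,"x": 0,"y": 0,"z": 3.5,"gripper": 6.0},{"wx": 0,"wy": 0,"wz": 0,"x": 0,"y": 0,"z": 7,"gripper": 6.0},{"wx": 0,"wy": 0,"wz": 0,"x": 0,"y": 0,"z": 10.5,"gripper": 6.0},{"wx": 0,"wy": 0,"wz": 0,"x": 0,"y": 0,"z": 13,"gripper": 6.0},{"wx": 0,"wy": 0,"wz": 6,"x": 2,"y": -2,"z": 13,"gripper": 6.0}]}}

```text
clock: 6.18
ee_pos: [0.4792, -0.0022, 0.2016]
tool_rot: [0.004, 0.212, 0.977, 0.002]
force: [-0.6, 0.6, 0.2]
opening: 0.702
grasp_force: 0.0
```

Request:
{"name": "arm_command", "arguments": {"increments": [{"wx": 0,"wy": 0,"wz": 6,"x": 2.5,"y": -2.8,"z": 0,"gripper": 6.0},{"wx": 0,"wy": 0,"wz": 12,"x": 5,"y": -5.6,"z": 0,"gripper": 6.0},{"wx": 0,"wy": 0,"wz": 18,"x": 7.5,"y": -8.4,"z": 0,"gripper": 6.0},{"wx": 0,"wy": 0,"wz": 24,"x": 9.2,"y": -10.9,"z": 0,"gripper": 6.0},{"wx": 0,"wy": 0,"wz": 28,"x": 9.2,"y": -10.9,"z": -2.5,"gripper": 6.0},{"wx": 0,"wy": 0,"wz": 28,"x": 9.2,"y": -10.9,"z": -5,"gripper": 6.0},{"wx": 0,"wy": 0,"wz": 28,"x": 9.2,"y": -10.9,"z": -5,"gripper": 6.0},{"wx": 0,"wy": 0,"wz": 28,"x": 9.2,"y": -10.9,"z": -5,"gripper": 6.0}]}}

```text
clock: 6.85
ee_pos: [0.5692, -0.1146, 0.1452]
tool_rot: [-0.002, -0.027, 1.0, 0.0]
force: [0.1, 0.1, 0.5]
opening: 0.703
grasp_force: 0.0
```

Run:
```python
from h import *
o=observe();print(o["joint_pos"],o["ee_pos"],o["clock"])
p=get_image("side"); q=get_image("top")
a=cv2.resize(p["color"][150:265,215:330,::-1],None,fx=5,fy=5,interpolation=cv2.INTER_CUBIC); 
cv2.imwrite("pics/s3.png",a)
```

```text
[ 0.07193634  0.40562627  0.07010265  1.85371982 -0.03562155  0.88716159
  1.78331977] [ 0.56917513 -0.11464834  0.14517112] 6.85
```

View pics/s3.png

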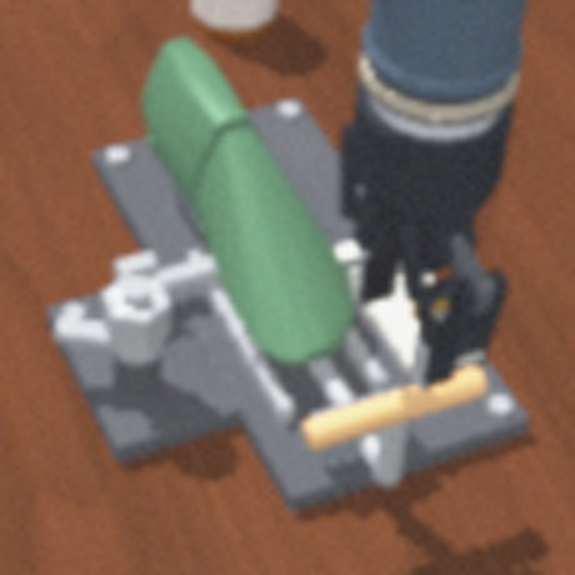

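Request:
{"name": "arm_command", "arguments": {"increments": [{"wx": 0,"wy": 0,"wz": 0,"x": 0,"y": 0,"z": -2.5,"gripper": 6.0},{"wx": 0,"wy": 0,"wz": 0,"x": 0,"y": 0,"z": -5,"gripper": 6.0},{"wx": 0,"wy": 0,"wz": 0,"x": 0,"y": 0,"z": -6.5,"gripper": 6.0},{"wx": 0,"wy": 0,"wz": 0,"x": 0,"y": 0,"z": -7.1,"gripper": 6.0},{"wx": 0,"wy": 0,"wz": 0,"x": 0,"y": 0,"z": -7.1,"gripper": 6.0}]}}

```text
clock: 7.37
ee_pos: [0.5703, -0.1144, 0.0754]
tool_rot: [-0.0, -0.027, 1.0, 0.0]
force: [-0.5, 0.3, -0.7]
opening: 0.698
grasp_force: 0.0
```

Request:
{"name": "arm_command", "arguments": {"increments": [{"wx": 0,"wy": 0,"wz": 0,"x": 0,"y": 0,"z": 0,"gripper": 1.0},{"wx": 0,"wy": 0,"wz": 0,"x": 0,"y": 0,"z": 0,"gripper": 1.0},{"wx": 0,"wy": 0,"wz": 0,"x": 0,"y": 0,"z": 0,"gripper": 1.0},{"wx": 0,"wy": 0,"wz": 0,"x": 0,"y": 0,"z": 0,"gripper": 1.0},{"wx": 0,"wy": 0,"wz": 0,"x": 0,"y": 0,"z": 0,"gripper": 1.0},{"wx": 0,"wy": 0,"wz": 0,"x": 0,"y": 0,"z": 0,"gripper": 1.0},{"wx": 0,"wy": 0,"wz": 0,"x": 0,"y": 0,"z": 0,"gripper": 1.0},{"wx": 0,"wy": 0,"wz": 0,"x": 0,"y": 0,"z": 0,"gripper": 1.0}], "newtons": 70}}

```text
clock: 8.03
ee_pos: [0.5712, -0.1127, 0.0771]
tool_rot: [0.001, -0.028, 1.0, 0.001]
force: [-2.4, 5.3, 6.0]
opening: 0.183
grasp_force: 68.2
```

Run:
```python
from h import *
# pointer->mark distance along stand x, from the home pictures' pixel edges on plane z=.036
yaw=np.radians(-86.6); ex=np.array([np.cos(yaw),np.sin(yaw)]); ey=np.array([-ex[1],ex[0]])
def ray(p,u,v,z=.036):
    R=p["R"];c=-R.T@np.ravel(p["t"]);d=R.T@np.linalg.inv(p["camera_matrix"])@[u,v,1]; return (c+d*(z-c[2])/d[2])[:2]
q=get_image("top"); s=get_image("side")
from math import *
for n,p,m,t in (("top",q,(238+347/12-.5,148+148/12-.5),(238+172/12-.5,148+180/12-.5)),("side",s,(280+150/8-.5,192+(450-290)/8-.5),(280+68/8-.5,192+(375-290)/8-.5))):
    M,T=ray(p,*m),ray(p,*t); print(n,M,T,"dx,dy stand",(M-T)@ex,(M-T)@ey)
cv2.imwrite("pics/z2.png",np.hstack([cv2.resize(q["color"][146:176,238:278,::-1],(480,360),interpolation=cv2.INTER_NEAREST),cv2.resize(s["color"][190:230,278:313,::-1],(315,360),interpolation=cv2.INTER_NEAREST)]))
```

```text
top [0.64053915 0.00337846] [0.63009976 0.05287418] dx,dy stand 0.05002772532405448 0.007485599852511349
side [0.64113509 0.00119347] [0.62676929 0.05117602] dx,dy stand 0.05074655047464465 0.011376228361104058
```

View pics/z2.png

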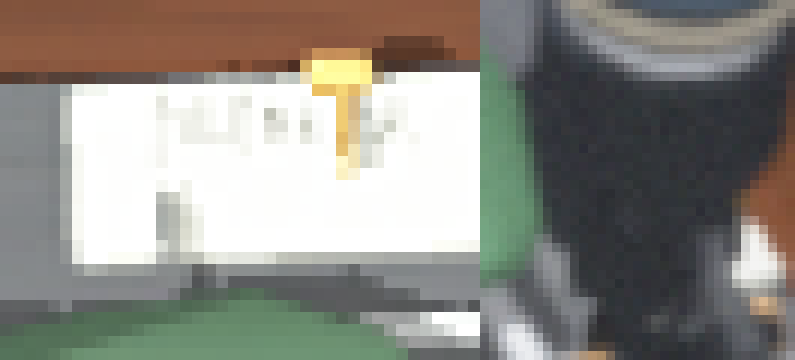

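Gripped. The pointer (crop x≈168) is about 50–51 mm short of the brass tip (x≈347). I pull 44 mm first.

Request:
{"name": "arm_command", "arguments": {"increments": [{"wx": 0,"wy": 0,"wz": 0,"x": 0.03,"y": -0.5,"z": 0,"gripper": 1.0},{"wx": 0,"wy": 0,"wz": 0,"x": 0.06,"y": -1.0,"z": 0,"gripper": 1.0},{"wx": 0,"wy": 0,"wz": 0,"x": 0.09,"y": -1.5,"z": 0,"gripper": 1.0},{"wx": 0,"wy": 0,"wz": 0,"x": 0.12,"y": -2.0,"z": 0,"gripper": 1.0},{"wx": 0,"wy": 0,"wz": 0,"x": 0.15,"y": -2.5,"z": 0,"gripper": 1.0},{"wx": 0,"wy": 0,"wz": 0,"x": 0.18,"y": -3.0,"z": 0,"gripper": 1.0},{"wx": 0,"wy": 0,"wz": 0,"x": 0.21,"y": -3.5,"z": 0,"gripper": 1.0},{"wx": 0,"wy": 0,"wz": 0,"x": 0.24,"y": -4.0,"z": 0,"gripper": 1.0},{"wx": 0,"wy": 0,"wz": 0,"x": 0.26,"y": -4.4,"z": 0,"gripper": 1.0},{"wx": 0,"wy": 0,"wz": 0,"x": 0.26,"y": -4.4,"z": 0,"gripper": 1.0}]}}

```text
clock: 8.97
ee_pos: [0.5739, -0.1536, 0.077]
tool_rot: [0.0, -0.028, 1.0, 0.003]
force: [-2.2, 10.3, 8.2]
opening: 0.181
grasp_force: 68.5
```

```bash
cat > look.py <<'E'
from h import *
import sys
o=observe();print(o["ee_pos"],o["force"],o["clock"])
ims=[get_image("top") for _ in range(6)]
q=np.mean([i["color"].astype(float) for i in ims],0); s=get_image("side")
c=np.clip(q,0,255).astype(np.uint8)
cv2.imwrite("pics/"+sys.argv[1],np.hstack([cv2.resize(c[146:176,238:278,::-1],(480,360),interpolation=cv2.INTER_NEAREST),cv2.resize(s["color"][190:230,278:313,::-1],(315,360),interpolation=cv2.INTER_NEAREST)]))
for r in range(152,170): print(r," ".join("%d/%d"%(x[0],x[0]-x[2]) for x in q[r,258:274]))
E
python3 look.py z3.png
```

```text
[ 0.57385712 -0.15358933  0.07701747] [-2.21838397 10.34867994  8.21747465] 8.9667
152 169/0 158/-1 155/3 198/4 190/0 235/52 255/100 255/94 255/94 255/95 255/108 176/46 199/4 248/3 250/3 250/4
153 251/3 255/0 255/0 255/0 255/0 255/1 236/139 233/132 246/128 230/123 235/72 254/5 255/0 255/0 255/0 255/0
154 232/7 255/0 252/3 255/0 255/0 249/1 255/0 253/-1 240/121 214/79 223/5 255/0 246/4 250/4 255/1 255/1
155 247/4 255/3 193/9 236/6 255/1 240/5 251/0 255/0 240/123 213/76 197/2 247/3 240/6 246/4 255/1 254/0
156 249/3 255/0 223/7 223/7 253/2 211/8 249/1 255/0 240/124 220/70 219/3 234/4 210/9 248/5 255/1 254/0
157 249/3 255/1 236/7 244/5 253/2 231/6 247/2 254/0 226/122 222/68 206/4 204/9 247/4 254/2 248/5 254/1
158 247/4 255/1 255/2 254/1 254/1 254/1 254/0 253/0 230/115 242/60 216/5 236/6 255/0 254/1 253/2 254/1
159 254/1 255/1 255/1 254/0 254/1 255/2 255/0 255/0 255/53 242/63 213/7 236/6 255/0 254/0 254/1 254/2
160 254/1 254/1 254/1 255/1 255/0 255/0 255/0 255/0 251/56 250/35 255/0 255/1 255/1 254/0 254/1 254/1
161 254/0 254/1 254/2 255/1 255/2 200/6 223/6 244/7 255/0 254/0 255/0 255/1 254/1 254/1 254/1 254/1
162 254/1 254/1 254/2 255/1 255/1 146/-1 198/7 239/7 255/0 254/0 254/1 254/1 254/1 254/2 254/1 254/1
163 254/1 254/1 254/2 255/1 255/1 150/0 201/8 241/6 255/0 254/1 254/1 254/0 254/1 254/2 254/2 254/1
164 254/0 254/0 254/1 255/0 255/0 154/0 198/8 240/7 255/0 254/1 254/1 254/1 254/0 254/1 254/1 254/1
165 255/1 255/1 255/1 255/0 255/0 172/0 187/5 241/6 255/0 255/0 255/0 255/1 255/0 255/0 255/0 255/0
166 255/0 255/0 255/0 255/0 255/0 171/0 183/5 244/8 255/0 255/0 255/0 255/0 255/0 255/0 255/0 255/0
167 227/4 227/4 218/7 193/8 178/5 138/-2 143/0 154/3 162/7 163/4 173/3 171/2 166/1 167/0 170/1 171/0
168 135/-4 136/-4 134/-4 127/-5 127/-4 131/-3 133/-4 122/-5 83/-3 99/-4 134/-6 133/-6 132/-6 123/-6 91/-4 94/-4
169 126/-6 127/-6 129/-6 130/-6 131/-6 133/-4 129/-3 97/-4 86/-3 89/-4 95/-3 91/-3 91/-4 91/-3 86/-2 90/-2
```

View pics/z3.png

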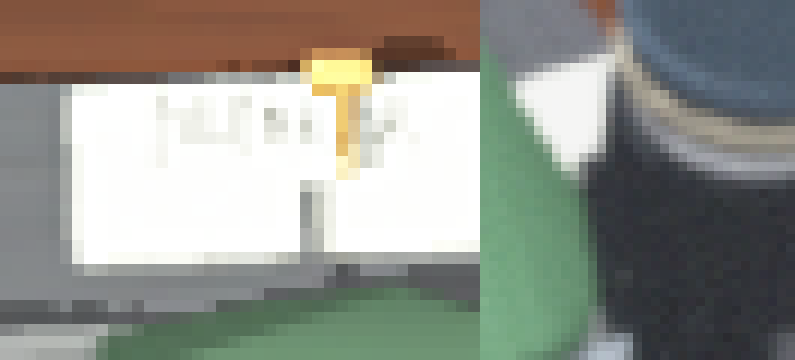

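The pointer is now at col ~263.6 and the brass tip at ~266.8, so about 10–11 mm remain. I pull 9 mm more.

Request:
{"name": "arm_command", "arguments": {"increments": [{"wx": 0,"wy": 0,"wz": 0,"x": 0.02,"y": -0.3,"z": 0,"gripper": 1.0},{"wx": 0,"wy": 0,"wz": 0,"x": 0.04,"y": -0.6,"z": 0,"gripper": 1.0},{"wx": 0,"wy": 0,"wz": 0,"x": 0.05,"y": -0.9,"z": 0,"gripper": 1.0},{"wx": 0,"wy": 0,"wz": 0,"x": 0.05,"y": -0.9,"z": 0,"gripper": 1.0},{"wx": 0,"wy": 0,"wz": 0,"x": 0.05,"y": -0.9,"z": 0,"gripper": 1.0},{"wx": 0,"wy": 0,"wz": 0,"x": 0.05,"y": -0.9,"z": 0,"gripper": 1.0}]}}

```text
clock: 9.82
ee_pos: [0.5744, -0.1613, 0.077]
tool_rot: [0.0, -0.029, 1.0, 0.004]
force: [-2.6, 12.3, 8.9]
opening: 0.183
grasp_force: 68.5
```

```bash
python3 look.py z4.png | sed -n '1p;5,16p'
```

```text
[ 0.5743541  -0.16134774  0.0770007 ] [-2.57392434 12.32347425  8.91607848] 9.8167
155 247/4 255/3 193/9 237/7 255/1 240/5 250/0 255/0 240/123 213/76 197/2 247/3 240/6 246/4 255/1 254/0
156 249/3 255/1 223/8 223/7 253/2 211/9 249/1 255/0 240/125 220/70 219/3 234/4 210/9 248/5 255/1 254/0
157 249/3 255/1 236/7 244/5 253/2 232/7 247/2 254/0 225/122 222/67 206/4 204/9 247/4 254/2 248/5 254/1
158 247/4 255/1 255/2 254/1 254/1 254/1 254/0 253/1 230/116 242/60 216/5 236/6 255/0 254/1 253/2 254/1
159 254/1 255/1 255/1 254/0 254/1 254/1 254/0 255/0 255/52 242/62 213/7 236/6 255/0 254/0 254/2 254/2
160 254/0 254/1 254/1 254/1 254/1 254/1 255/0 255/0 253/55 252/34 255/0 255/1 255/1 254/0 254/1 254/1
161 254/0 254/1 254/2 254/1 254/1 255/1 255/1 229/5 198/24 242/11 255/0 255/1 254/1 254/1 254/1 254/1
162 254/1 254/1 254/2 254/2 254/0 255/0 255/0 213/4 162/2 239/7 255/0 255/1 254/1 254/2 254/1 254/1
163 254/1 254/1 254/2 254/2 254/1 255/0 255/0 214/4 161/2 236/8 253/0 255/0 254/1 254/2 254/2 254/1
164 254/0 254/0 254/1 254/1 254/0 255/0 255/0 213/3 160/1 214/11 242/6 255/0 255/1 254/1 254/1 254/1
165 255/1 255/1 255/1 255/0 255/0 255/0 255/0 213/4 165/2 216/12 239/7 255/0 255/0 255/0 255/0 255/0
166 255/0 255/0 255/0 255/0 255/0 255/0 255/0 214/4 165/2 215/10 238/8 255/0 255/0 255/0 255/0 255/0
```

View pics/z4.png

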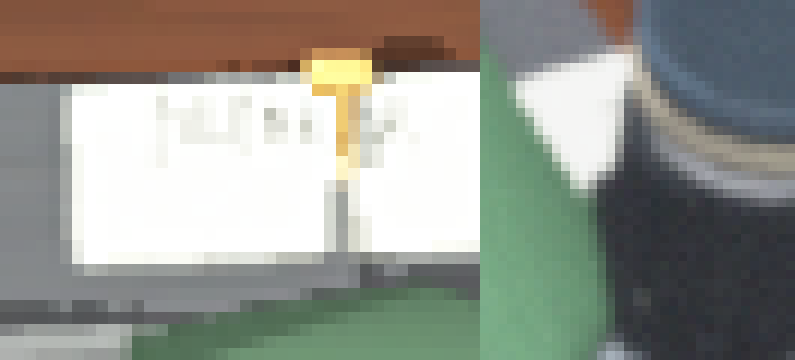

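The pointer's left edge is at col ~265.6 and the brass at ~266.2, so about 2 mm short. Final nudge.

Request:
{"name": "arm_command", "arguments": {"increments": [{"wx": 0,"wy": 0,"wz": 0,"x": 0.01,"y": -0.1,"z": 0,"gripper": 1.0},{"wx": 0,"wy": 0,"wz": 0,"x": 0.01,"y": -0.22,"z": 0,"gripper": 1.0},{"wx": 0,"wy": 0,"wz": 0,"x": 0.01,"y": -0.22,"z": 0,"gripper": 1.0},{"wx": 0,"wy": 0,"wz": 0,"x": 0.01,"y": -0.22,"z": 0,"gripper": 1.0},{"wx": 0,"wy": 0,"wz": 0,"x": 0.01,"y": -0.22,"z": 0,"gripper": 1.0},{"wx": 0,"wy": 0,"wz": 0,"x": 0.01,"y": -0.22,"z": 0,"gripper": 1.0},{"wx": 0,"wy": 0,"wz": 0,"x": 0.01,"y": -0.22,"z": 0,"gripper": 1.0},{"wx": 0,"wy": 0,"wz": 0,"x": 0.01,"y": -0.22,"z": 0,"gripper": 1.0},{"wx": 0,"wy": 0,"wz": 0,"x": 0.01,"y": -0.22,"z": 0,"gripper": 1.0},{"wx": 0,"wy": 0,"wz": 0,"x": 0.01,"y": -0.22,"z": 0,"gripper": 1.0}]}}

```text
clock: 11.0
ee_pos: [0.5744, -0.1629, 0.077]
tool_rot: [0.0, -0.029, 1.0, 0.004]
force: [-2.6, 12.3, 10.0]
opening: 0.184
grasp_force: 68.5
```

```bash
python3 look.py z5.png | sed -n '1p;7,16p'
```

```text
[ 0.57444841 -0.162868    0.07699279] [-2.6211445  12.28332318 10.03311691] 11.0
157 249/3 255/1 236/7 244/6 253/2 231/6 247/2 254/0 225/122 222/67 206/4 205/9 247/4 254/2 248/5 254/1
158 247/5 255/1 255/2 254/1 254/1 254/1 254/0 253/0 230/115 242/60 216/5 236/6 255/0 254/1 253/2 254/1
159 254/1 255/1 255/1 254/0 254/1 254/1 254/0 255/0 255/51 243/62 214/6 237/6 255/0 254/0 254/1 254/2
160 254/1 254/1 254/1 254/1 254/1 254/1 255/0 255/0 255/55 243/66 235/3 255/0 255/1 254/0 254/1 254/1
161 254/0 254/1 254/2 254/1 254/1 254/0 255/0 239/6 177/21 219/21 240/5 255/0 254/0 254/1 254/1 254/1
162 254/1 254/1 254/2 254/2 254/0 255/1 255/0 229/4 146/-1 212/11 239/7 255/0 254/1 254/2 254/1 254/1
163 254/1 254/1 254/2 254/2 254/1 255/1 255/0 255/0 139/-1 198/8 240/6 255/0 254/1 254/2 254/2 254/1
164 254/0 254/0 254/1 254/1 254/0 255/1 255/0 255/0 137/-2 194/9 238/7 255/0 255/1 254/1 254/1 254/1
165 255/1 255/1 255/1 255/0 255/0 255/0 255/0 255/0 140/-2 201/8 241/8 255/0 255/0 255/0 255/0 255/0
166 255/0 255/0 255/0 255/0 255/0 255/0 255/0 255/0 141/-2 199/8 239/8 255/0 255/0 255/0 255/0 255/0
```

```bash
python3 -c "
from plant import sign_off; print(sign_off())"
```

```text
the job is handed in; nothing more can be done
None
```

I turned the lock nut about 83° counter-clockwise and pulled the slide until its pointer was within about 1 mm of the brass mark in the top view. I then handed the job in with the bar still gripped; no verdict came back, and the mark showed no shift in the top view.

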